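# Clip a stroke-stop collar onto a hydraulic ram's rod

## Robot

A 6-joint arm with a two-finger parallel gripper is mounted at the origin on the work surface. World frame = base frame: x ahead of the robot, y to its left, z up, the work surface at z = 0. Lengths are in m, angles in rad, forces in N, time in s.
With the tool pointing down it reaches from about 0.4 to 0.825 m from the base axis. Payload 7 kg.
Tool frame: the origin (TCP) lies at the very end of the fingers, on their centre line; the grasp point (between the pads) lies 19 mm behind it; z points along the fingers, y is the line along which they close (so a half turn about z gives the same grasp; the last joint's range is limited). The gripper opens to 88 mm and grips with 3 to 60 N. Pads are 19 mm wide; open, the fingers measure 130 mm over their backs; the gripper's body (78 mm by 193 mm) begins 47 mm behind the grasp point.
Start: joints at [-1.003, 0.359, 0.012, 0, -1.224, -0.288], TCP at [0.186, -0.649, 0.227] pointing down, gripper open.
Joint ranges: [-3.07, 3.07], [-1.43, 2.12], [-1.02, 1.25], [-3.03, 1.67], [-3.05, -0], [-3.03, 3.03]. Speed limits (rad/s): [2.39, 2.39, 3.01, 3.14, 3.14, 3.14].

## Interface

Orientations are given as a unit quaternion [w, x, y, z].
In Python, from workcell import bot gives the robot as it stands.
- The arm moves only by the tool step_arm, never from a script. Its arguments are lists of equal length, an entry for each row: "hand": the opening, from 0 (shut) to 1 (fully open); "offset": the shift along the tool's x, y, z in mm, a list of three; "twist": the turn, a rotation vector about the tool's x, y, z in rad, a list of three. In form: {"hand": [hand, ...], "offset": [[dx, dy, dz], ...], "twist": [[rx, ry, rz], ...]}. A call has 1 to 10 rows; each row is the pose to reach, as a shift and turn from the pose commanded when the call began, along the tool's axes at that moment; what a row does not reach only later rows make up. A row lasts 1/12 s, in which the tool goes at most 41.7 mm and 7.16 degrees, less where a joint would pass 70% of its speed; a pose out of reach is approached as far as the arm can. A call with a gripper value outside its range is refused whole. The fingers move at their own pace and stop on an object; "newtons" is the grip in N (left out, the last holds). Time passes only in rows, so rows that repeat a pose let the fingers close. It gives the time, the measured TCP pose, the force, the opening and the grip force at its end, in the units of the state.
- bot.state(): the state, without advancing time (a new reading comes with each control period).
- bot.grab_frame(name): name is "scene" or "top" or "wrist"; returns the picture (420x560x3 uint8, blue, green, red); there is no depth.
- bot.camera_info(name): a dict with "fx", "fy", "cx", "cy" (pixels), "distortion" ([k1, k2, p1, p2, k3] as OpenCV has them; the pictures are not rectified), "cam_to_world" (4x4, takes a point from camera to world coordinates). Camera axes: x right, y down, z forward; pixel columns grow to the right and rows downward; lengths in m; the calibration is good to about 2 mm. A picture is of the moment at which its call begins: read the wrist's pose just before it. camera_info takes no time and is no camera call; for the wrist camera it gives the pose at the moment of the call.
- bot.close_job(): hands the job in; it is judged then, once.
The state is a dict: "t": time; "qpos": joint angles; "dq": joint speeds; "effort": joint torques, N m; "tcp_pos": TCP position; "tcp_rot": TCP orientation; "force": force on the tool from outside, world axes, zero at the start; "ft_torque": the same for the moment, N m; "width": finger opening in m; "finger_force": force on a finger pad.
Only numpy, scipy, OpenCV 4.12 (cv2) and the standard library are available. Lean on these libraries where they do the work, as an engineer would, in place of code of your own. Each camera call takes 0.05 s, during which the arm holds its last target. There are 200 camera calls.

## Task

Fit the longer of the two C-shaped stop collars onto the bare rod of the hydraulic ram: with its grip tab up, push it gap first, straight down onto the middle of the rod until it snaps fully on, then slide it along the rod until it butts hard against the stop nut at the cylinder end (past its soft wiper ring), press it home there with a steady 14 N or so for half a second, and let go. Feel your way: keep the push under 35 N on the rod and under 18 N on the nut, and leave the tools and parts lying around where they are.

Things in the scene. Friction and masses are not known exactly. Their poses are not given: they have to be found in the camera images.
- long_collar: The longer C-shaped aluminium stop collar, about 0.19 kg, standing on its two legs with the open gap underneath. 40 mm long (x, the bore's axis), 43 mm wide (y), 80 mm tall (z). Origin: centre of the underside, z up; its two ends are alike. Once snapped on, it slides along the rod with a drag of about 3 to 12 N (more when also pushed down).
- long_collar_tab (a point): Top centre of the long collar's upright grip tab, 80 mm above its underside. The tab is 28 mm long (x), 10 mm thick (y) and 35 mm high: grasp it across its thickness from above.
- long_collar_bore (a point): Centre of the long collar's bore: halfway along it, 24 mm above its underside and 56 mm below the top of its tab. When the collar is fully on, the crown rests on the rod and this point lies on the rod's axis.
- long_collar_mouth (a point): Middle of the gap's opening, level with the underside. The channel is 25 mm wide, flared to about 33 mm at the mouth. 16 mm above the mouth two sprung rollers, 10 mm thick, narrow it to 16 mm: pushing them past the rod takes about 10 to 22 N, then the collar snaps on.
- short_collar: The shorter C-shaped collar, not wanted: same section and height as the long one, but 22 mm long (x) with a tab 20 mm long. Origin: centre of the underside, z up.
- ram: Hydraulic ram, fixed lying level in timber cradles. Origin: on the bench under the middle of the bare rod; x runs along the rod from gland to foot, z up. Foot: 44 mm in diameter, x from 65 to 85 mm. Cylinder: 56 mm in diameter, behind the gland to x = -250 mm, with a hose fitting up to 110 mm above the bench at x = -225 mm.
- rod_mid (a point): Point on the rod's axis halfway along the bare rod, 70 mm above the bench; axes as the ram's. The rod is polished steel, 22 mm in diameter, bare from the foot, 65 mm one way, to the stop nut, 47 to 65 mm the other way.
- gland_mouth (a point): The same point as the gland's origin. How far the nut stands out from here is not measured: feel for it. In its face is a black wiper ring, 36 mm in diameter, standing out 3 mm and giving way to about 2 N; a collar that is home has pushed it flush and stands on the rigid nut, its bore centre 20 mm from the nut's face.
- gland: Gland at the cylinder end of the rod, 48 mm in diameter, fixed to the ram, and what it carries: a dark steel stop nut, 52 mm in diameter, screwed out 0 to 18 mm towards the rod's foot, differently each time, and fixed there. Origin: on the rod's axis, 65 mm from rod_mid, where the nut's face lies when screwed right in; axes as the ram's.
- bearing_race: Bystander: closed steel ring lying flat, 48 mm in diameter, 18 mm high; origin under its centre.
- socket: Bystander: standing steel socket, 26 mm in diameter, 38 mm high; origin under its centre.
- hammer: Bystander: hammer lying flat on the bench beyond the collars, to the robot's right.
- wrench: Bystander: wrench lying flat on the bench, to the robot's right.
- dolly: Bystander: steel dolly block 85 x 55 x 32 mm, to the robot's right; origin under its centre.
Mind the look-alikes: they are no part of the job. What is shaped like the long_collar but blue or orange is not meant.

How it is judged:
By the outcome, as a careful person would: the job done as asked, in the order asked, and still so for the second after the job is handed in, with the robot touching nothing.
It also fails if it takes over 70 s, if anything falls off the work surface, if the arm or the gripper's body presses on something with over 40 N, if the wrist force passes 120 N, or if a joint passes its speed limit or range.

## Working session

There is one attempt and no reset: what is moved stays moved. The work goes in short steps, Python scripts to look and compute and a tool call to move; the robot and the scene stay as the last step left them, time stands still between calls to the robot, and variables do not carry over. Pictures are saved under pics/ and viewed, at most 10 in all, crops included, and the job is handed in when it is done.

Besides the shell and the picture viewer there is one more tool, called after ">>>" as a command line: name --argument value ..., lists and objects as JSON in quotes. step_arm: Moves the arm, as the interface text tells. Its arguments: {"type":"object","properties":{"hand":{"type":"array"},"offset":{"type":"array"},"twist":{"type":"array"},"newtons":{"type":"number"}},"required":["hand","offset","twist"]}

```bash
mkdir -p pics; python3 - <<'E'
from workcell import bot
import cv2,numpy as np
s=bot.state();print(s)
for n in("scene","top"):
    f=bot.grab_frame(n);cv2.imwrite(f"pics/{n}0.png",f);c=bot.camera_info(n);print(n,{k:np.round(v,4).tolist() for k,v in c.items()})
E
```

```text
{'t': 0.0, 'qpos': array([-1.00291854e+00,  3.59386857e-01,  1.10684500e-02, -3.48079887e-04,
       -1.22406031e+00, -2.88069439e-01]), 'dq': array([ 8.20989575e-04, -1.01081387e-03,  5.44168473e-04,  6.34835617e-05,
        1.41447378e-04, -6.51167465e-04]), 'effort': array([-6.23352043e-04, -5.82719493e+01,  2.93066007e+01,  6.99758694e+00,
        6.94809831e-03, -1.70301364e-04]), 'tcp_pos': array([ 0.18624399, -0.64830708,  0.22562723]), 'tcp_rot': array([-1.79490251e-04, -1.39389484e-01,  9.90237304e-01,  7.87747331e-04]), 'force': array([ 0.22961926, -0.25192509,  0.0970483 ]), 'ft_torque': array([0.01008469, 0.07054944, 0.00642282]), 'finger_force': 0.0, 'width': 0.08763630874212211}
scene {'fx': 425.8492, 'fy': 425.8492, 'cx': 285.8762, 'cy': 210.2923, 'distortion': [0.0144, 0.0, 0.0, 0.0, 0.0], 'cam_to_world': [[-0.8842, 0.2709, -0.3805, 0.9276], [0.4666, 0.5508, -0.6921, 0.5604], [0.022, -0.7895, -0.6134, 0.6543], [0.0, 0.0, 0.0, 1.0]]}
top {'fx': 419.7907, 'fy': 419.7907, 'cx': 276.9759, 'cy': 217.8297, 'distortion': [-0.0435, 0.0, 0.0, 0.0, 0.0], 'cam_to_world': [[0.026, -0.9934, 0.1118, 0.4926], [-0.9996, -0.0272, -0.0091, -0.0932], [0.0121, -0.1115, -0.9937, 0.8707], [0.0, 0.0, 0.0, 1.0]]}
```

View pics/scene0.png

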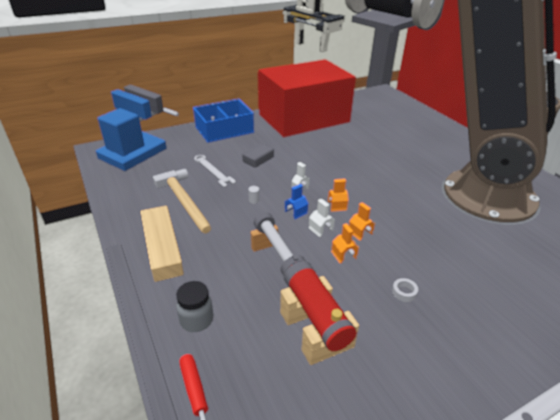

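View pics/top0.png

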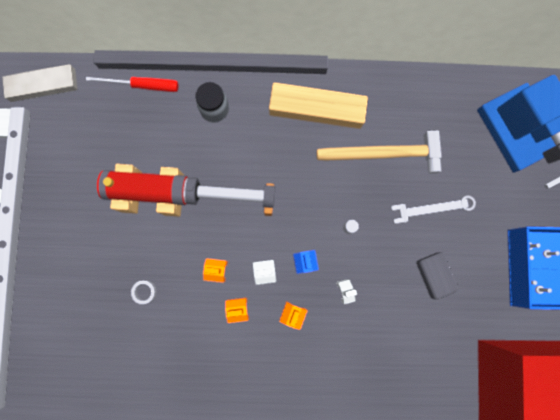

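Top: the long aluminium collar is at about (264,272) and the short one at (347,292). The rod runs from (197,191) at the gland to (264,194) at the foot. Next I'll zoom in and mask.

```bash
cat > h.py <<'E'
from workcell import bot
import cv2,numpy as np
def ray(c,uv):
    K=np.array([[c['fx'],0,c['cx']],[0,c['fy'],c['cy']],[0,0,1.]])
    p=cv2.undistortPoints(np.array(uv,float).reshape(-1,1,2),K,np.array(c['distortion'],float)).reshape(-1,2)
    M=np.array(c['cam_to_world']);d=np.c_[p,np.ones(len(p))]@M[:3,:3].T
    return M[:3,3],d
def plane(c,uv,z):
    o,d=ray(c,uv);return o+d*((z-o[2])/d[:,2])[:,None]
def proj(c,P):
    M=np.linalg.inv(np.array(c['cam_to_world']));K=np.array([[c['fx'],0,c['cx']],[0,c['fy'],c['cy']],[0,0,1.]])
    return cv2.projectPoints(np.array(P,float).reshape(-1,1,3),cv2.Rodrigues(M[:3,:3])[0],M[:3,3],K,np.array(c['distortion'],float))[0].reshape(-1,2)
E
python3 - <<'E'
from h import *
f=cv2.imread('pics/top0.png');g=cv2.imread('pics/scene0.png')
a=cv2.resize(f[165:325,90:370],None,fx=2.8,fy=2.8,interpolation=cv2.INTER_CUBIC)
cv2.imwrite('pics/crop_top.png',a)
c=bot.camera_info('top')
print(plane(c,[[197,191],[264,194]],.08), plane(c,[[264,272],[347,292]],.06))
E
```

```text
[[ 0.62883746  0.05346985  0.08      ]
 [ 0.62655542 -0.07449411  0.08      ]] [[ 0.47865544 -0.07846211  0.06      ]
 [ 0.4446055  -0.2383243   0.06      ]]
```

View pics/crop_top.png

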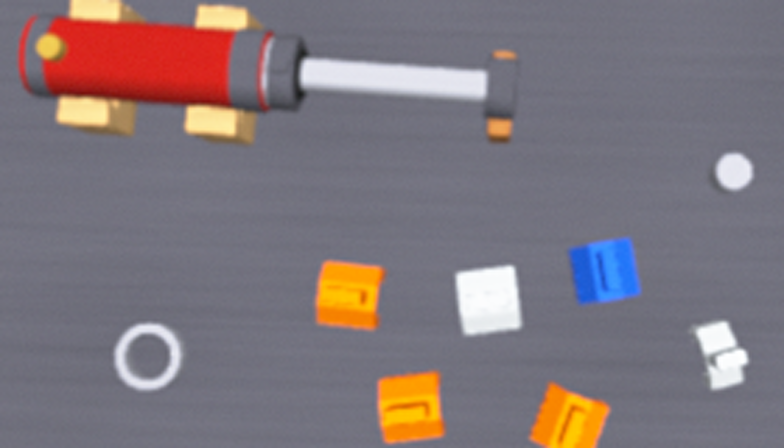

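The crop shows the long silver collar at crop (488,300), with its tab and bore running roughly along image x and turned slightly counter-clockwise. I'll work out the wrist camera offset and then move over it.

```bash
cat >> h.py <<'E'
from scipy.spatial.transform import Rotation as Ro
def tool():
    s=bot.state();q=s['tcp_rot'];return s['tcp_pos'],Ro.from_quat([q[1],q[2],q[3],q[0]]).as_matrix()
def togo(P,ydir=None):
    "offset mm in tool axes to reach P; twist about tool z to set tool y to angle ydir deg"
    p,R=tool();print('pos',p.round(4),'off mm',(R.T@(np.array(P)-p)*1000).round(1))
    t=0
    if ydir is not None:
        a=np.deg2rad(ydir);Y=np.array([np.cos(a),np.sin(a),0]);Z=np.array([0,0,-1.]);T=np.c_[np.cross(Y,Z),Y,Z]
        print('twist',Ro.from_matrix(R.T@T).as_rotvec().round(4))
E
python3 - <<'E'
from h import *
p,R=tool();M=np.array(bot.camera_info('wrist')['cam_to_world'])
print('cam in tool',(R.T@(M[:3,3]-p)).round(4),(R.T@M[:3,:3]).round(3))
togo([.478,-.078,.24],180)
E
```

```text
cam in tool [ 0.0808  0.0006 -0.1587] [[-0.    -0.955 -0.297]
 [ 1.    -0.001  0.001]
 [-0.001 -0.297  0.955]]
pos [ 0.1863 -0.6483  0.2257] off mm [-437.8  467.7  -13.6]
twist [ 1.4000e-03  8.0000e-04 -1.2911e+00]
```

>>> step_arm --hand '[0.6,0.6,0.6,0.6,0.6,0.6,0.6,0.6,0.6,0.6]' --offset '[[-27,29,-1],[-54,58,-2],[-81,87,-3],[-109,116,-4],[-136,145,-5],[-163,174,-6],[-190,203,-7],[-217,232,-8],[-244,261,-8],[-271,290,-8]]' --twist '[[0,0,-0.08],[0,0,-0.16],[0,0,-0.24],[0,0,-0.32],[0,0,-0.4],[0,0,-0.48],[0,0,-0.56],[0,0,-0.64],[0,0,-0.72],[0,0,-0.8]]'

```text
t: 0.93
tcp_pos: [0.367, -0.2933, 0.2346]
tcp_rot: [0.0, -0.516, 0.857, -0.0]
force: [1.4, 0.3, -0.2]
width: 0.0525
finger_force: 0.0
```

```bash
python3 -c "
from h import *
togo([.478,-.078,.24],180)"
```

```text
pos [ 0.367  -0.2933  0.2346] off mm [-242.2    2.7   -5.4]
twist [-2.000e-04  1.000e-04 -4.872e-01]
```

>>> step_arm --hand '[0.6,0.6,0.6,0.6,0.6,0.6,0.6,0.6,0.6,0.6]' --offset '[[-30,0,-1],[-60,0,-2],[-90,0,-3],[-120,0,-4],[-150,1,-5],[-180,2,-5],[-210,2,-5],[-232,3,-5],[-242,3,-5],[-242,3,-5]]' --twist '[[0,0,-0.08],[0,0,-0.16],[0,0,-0.24],[0,0,-0.32],[0,0,-0.4],[0,0,-0.48],[0,0,-0.487],[0,0,-0.487],[0,0,-0.487],[0,0,-0.487]]'

```text
t: 1.77
tcp_pos: [0.4788, -0.0788, 0.2392]
tcp_rot: [-0.0, -0.706, 0.708, 0.0]
force: [0.2, 0.2, 0.2]
width: 0.0526
finger_force: 0.0
```

```bash
python3 - <<'E'
from h import *
togo([.478,-.078,.24],180)
c=bot.camera_info('wrist');f=bot.grab_frame('wrist');cv2.imwrite('pics/w1.png',f)
np.save('w1.npy',c,allow_pickle=True)
print(proj(c,[[.478,-.078,.08],[.478,-.078,0],[.627,-.01,.07]]))
E
```

```text
pos [ 0.4788 -0.0788  0.2392] off mm [-0.8  0.9 -0.8]
twist [ 0.0006 -0.     -0.0018]
[[283.5605127  194.68361707]
 [283.4245382  176.55574453]
 [129.48775105 260.75884854]]
```

View pics/w1.png

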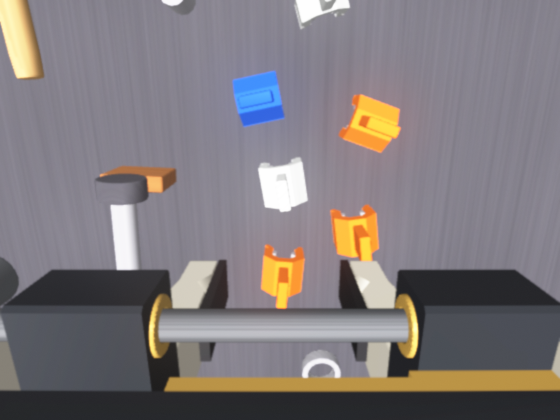

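The white collar is centred at (283,185) with its tab at about (283,193). The rod is at (125,235) and the foot at (122,188). I'll enlarge the collar with more contrast, alongside the top-view crop.

```bash
python3 - <<'E'
from h import *
f=cv2.imread('pics/w1.png')[150:220,245:325];g=cv2.imread('pics/top0.png')[252:292,244:284]
k=lambda a:np.clip((a.astype(float)-110)*255/145,0,255).astype(np.uint8)
a=cv2.resize(k(f),(480,420),interpolation=cv2.INTER_CUBIC);b=cv2.resize(k(g),(310,310),interpolation=cv2.INTER_CUBIC)
o=np.zeros((420,790,3),np.uint8);o[:,:480]=a;o[:310,480:]=b;cv2.imwrite('pics/c2.png',o)
E
```

```text
(no output)
```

View pics/c2.png

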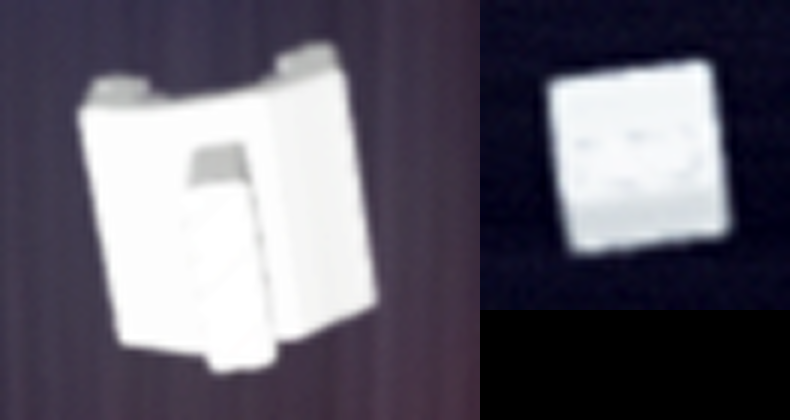

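```bash
python3 - <<'E'
from h import *
c=np.load('w1.npy',allow_pickle=True).item()
P=plane(c,[[276.3,180.3],[286.3,180.3],[280.3,211.5],[290.8,210]],.08);print(P.round(4),P.mean(0))
d=(P[2:].mean(0)-P[:2].mean(0));print('axis',d,np.rad2deg(np.arctan2(d[1],d[0])))
f=cv2.imread('pics/w1.png');t=cv2.imread('pics/top0.png');ct=bot.camera_info('top')
# top collar rectangle
m=(t[252:292,244:284].min(2)>150).astype(np.uint8);r=cv2.minAreaRect(cv2.findNonZero(m));print('rect',r,plane(ct,[[244+r[0][0],252+r[0][1]]],.045))
# rod edges by gradient
def edges(line):
    g=np.diff(cv2.GaussianBlur(line.reshape(1,-1),(5,1),0).ravel().astype(float));return g.argmax()+.5,g.argmin()+.5
L=[]
for y in range(205,262,8):
    a,b=edges(cv2.cvtColor(f,cv2.COLOR_BGR2GRAY)[y,100:150]);L.append([100+(a+b)/2,y]);print(y,a+100,b+100,end=';')
print();print('w rod',plane(c,L,.07).round(4))
L=[]
for x in range(202,262,8):
    a,b=edges(cv2.cvtColor(t,cv2.COLOR_BGR2GRAY)[175:212,x]);L.append([x,175+(a+b)/2]);print(x,a+175,b+175,end=';')
print();print('t rod',plane(ct,L,.07).round(4))
# foot/gland ends along rod (at top height ~.081)
a=cv2.cvtColor(t,cv2.COLOR_BGR2GRAY)[190:196,185:285].mean(0);print(a.astype(int))
E
```

```text
[[ 0.4843 -0.091   0.08  ]
 [ 0.4756 -0.0909  0.08  ]
 [ 0.4809 -0.0625  0.08  ]
 [ 0.4715 -0.0639  0.08  ]] [ 0.47809912 -0.0770583   0.08      ]
axis [-0.00371163  0.02779177  0.        ] 97.60690884535701
rect ((19.976924896240234, 19.815385818481445), (23.69063377380371, 22.078182220458984), 82.87498474121094) [[ 0.47875425 -0.07813408  0.045     ]]
205 110.5 132.5;213 110.5 133.5;221 111.5 133.5;229 112.5 134.5;237 112.5 134.5;245 113.5 135.5;253 114.5 136.5;261 115.5 136.5;
w rod [[ 0.6273 -0.066   0.07  ]
 [ 0.6279 -0.0583  0.07  ]
 [ 0.6284 -0.0505  0.07  ]
 [ 0.6285 -0.0426  0.07  ]
 [ 0.6296 -0.0345  0.07  ]
 [ 0.6297 -0.0264  0.07  ]
 [ 0.6298 -0.0181  0.07  ]
 [ 0.6304 -0.0097  0.07  ]]
202 185.5 195.5;210 186.5 196.5;218 186.5 196.5;226 187.5 197.5;234 187.5 197.5;242 188.5 198.5;250 189.5 198.5;258 189.5 199.5;
t rod [[ 0.6318  0.0457  0.07  ]
 [ 0.6303  0.0302  0.07  ]
 [ 0.6307  0.0147  0.07  ]
 [ 0.6292 -0.0008  0.07  ]
 [ 0.6296 -0.0163  0.07  ]
 [ 0.628  -0.0318  0.07  ]
 [ 0.6275 -0.0472  0.07  ]
 [ 0.6269 -0.0627  0.07  ]]
[149 115 110 111 110 111 112 112 107  88  59  82 159 212 219 218 219 220
 220 220 221 222 223 224 224 224 225 225 226 226 227 227 227 227 228 228
 228 228 229 229 229 229 229 229 229 229 229 229 229 229 229 229 229 229
 229 229 229 229 229 228 229 229 229 228 227 227 227 226 225 224 224 224
 223 222 222 223 223 217 184 136 115 114 114 115 114 114 114 113 111 109
 111 114 114 114 114 114 114 115 114 114]
```

```bash
python3 -c "
from h import *
togo([.478,-.0772,.05],187.3)
ct=bot.camera_info('top');print(plane(ct,[[263.5,194]],.092),plane(ct,[[196.5,192]],.094))"
```

```text
pos [ 0.4782 -0.0798  0.2392] off mm [ -2.6   0.  189.2]
twist [ 9.000e-04 -1.000e-04 -1.298e-01]
[[ 0.62449604 -0.07383937  0.092     ]] [[0.62450163 0.05171872 0.094     ]]
```

>>> step_arm --hand '[0.45,0.45,0.45,0.45,0.45,0.45,0.45,0.45,0.45,0.45]' --offset '[[-2,0,10],[-2,0,35],[-2,0,60],[-2,0,85],[-2,0,110],[-2,0,135],[-2,0,155],[-2,0,170],[-2,0,183],[-2,0,189]]' --twist '[[0,0,-0.06],[0,0,-0.13],[0,0,-0.13],[0,0,-0.13],[0,0,-0.13],[0,0,-0.13],[0,0,-0.13],[0,0,-0.13],[0,0,-0.13],[0,0,-0.13]]'

```text
t: 2.65
tcp_pos: [0.4766, -0.0797, 0.0489]
tcp_rot: [0.001, 0.75, -0.662, -0.001]
force: [-0.1, -0.9, 0.2]
width: 0.0393
finger_force: 0.0
```

>>> step_arm --hand '[0,0,0,0,0,0,0,0]' --offset '[[0,0,0],[0,0,0],[0,0,0],[0,0,0],[0,0,0],[0,0,0],[0,0,0],[0,0,0]]' --twist '[[0,0,0],[0,0,0],[0,0,0],[0,0,0],[0,0,0],[0,0,0],[0,0,0],[0,0,0]]' --newtons 50

```text
t: 3.32
tcp_pos: [0.4788, -0.0783, 0.0512]
tcp_rot: [-0.0, 0.75, -0.661, 0.0]
force: [-1.0, 0.1, 6.3]
width: 0.0099
finger_force: 50.0
```

```bash
python3 - <<'E'
from h import *
s=bot.state();print(s['width'],s['finger_force'],s['force'])
f=bot.grab_frame('wrist');g=bot.grab_frame('scene')
o=np.zeros((420,790,3),np.uint8);o[:,:470]=f[:,40:510];o[:300,470:]=cv2.resize(g[170:270,270:377],(320,300));cv2.imwrite('pics/g.png',o)
togo([.478,-.0772,.2],187.3)
E
```

```text
0.009911469517707445 49.99029457569122 [-0.99691035  0.10427272  6.2868583 ]
pos [ 0.4788 -0.0783  0.0512] off mm [  -1.1    0.5 -148.8]
twist [-0.0011 -0.0002 -0.0009]
```

View pics/g.png

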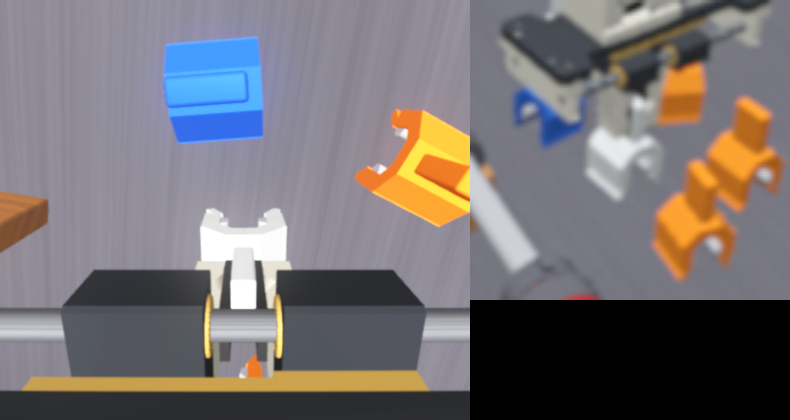

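Grasp made: width 9.9 mm, at the white collar's tab. Lifting next.

>>> step_arm --hand '[0,0,0,0,0,0,0,0,0]' --offset '[[0,0,-5],[0,0,-20],[0,0,-40],[0,0,-65],[0,0,-90],[0,0,-115],[0,0,-135],[0,0,-145],[0,0,-150]]' --twist '[[0,0,0],[0,0,0],[0,0,0],[0,0,0],[0,0,0],[0,0,0],[0,0,0],[0,0,0],[0,0,0]]'

```text
t: 4.17
tcp_pos: [0.4785, -0.0782, 0.2019]
tcp_rot: [-0.001, 0.75, -0.661, 0.001]
force: [0.8, 0.0, -0.9]
width: 0.0093
finger_force: 50.0
```

```bash
python3 - <<'E'
from h import *
s=bot.state();print(s['width'],s['force'])
togo([.6295,-.009,.19],177.3)
E
```

```text
0.009257467132263561 [ 0.84567569  0.01787608 -0.88624471]
pos [ 0.4785 -0.0782  0.2019] off mm [ -49.6 -158.4   12.3]
twist [-0.002   0.0006  0.1731]
```

>>> step_arm --hand '[0,0,0,0,0,0,0,0,0]' --offset '[[-6,-20,1],[-13,-42,3],[-20,-64,5],[-27,-86,7],[-34,-108,9],[-41,-130,10],[-46,-148,11],[-50,-158,12],[-50,-158,12]]' --twist '[[0,0,0.03],[0,0,0.06],[0,0,0.09],[0,0,0.12],[0,0,0.15],[0,0,0.173],[0,0,0.173],[0,0,0.173],[0,0,0.173]]'

```text
t: 4.92
tcp_pos: [0.6293, -0.0081, 0.186]
tcp_rot: [-0.001, -0.69, 0.723, 0.001]
force: [-0.1, -0.5, -1.6]
width: 0.0098
finger_force: 50.0
```

```bash
python3 - <<'E'
from h import *
s=bot.state();print(s['width'],s['force'])
togo([.6295,-.009,.15],177.3)
c=bot.camera_info('wrist');f=bot.grab_frame('wrist');cv2.imwrite('pics/w2.png',f);np.save('w2.npy',c,allow_pickle=True)
g=cv2.cvtColor(f,cv2.COLOR_BGR2GRAY)
p,R=tool()
tp=p+R@np.array([0,0,-.029]);print('tab top proj',proj(c,[tp+R@[.014,-.005,0],tp+R@[.014,.005,0],p+R@[.02,-.0125,.051],p+R@[.02,.0125,.051]]))
print('rod axis proj',proj(c,[[.6295,-.009,.07],[.6277,-.05,.07]]))
E
```

```text
0.009841277357107643 [-0.10842691 -0.5425175  -1.55009309]
pos [ 0.6293 -0.0081  0.186 ] off mm [ 0.9 -0.4 36. ]
twist [ 0.0031 -0.0007  0.0007]
tab top proj [[271.98102295 276.69531945]
 [297.89176508 276.69998456]
 [263.02690257 205.01190758]
 [305.60990619 205.01762934]]
rod axis proj [[281.8204948  206.4242696 ]
 [281.61578765 153.03149075]]
```

View pics/w2.png

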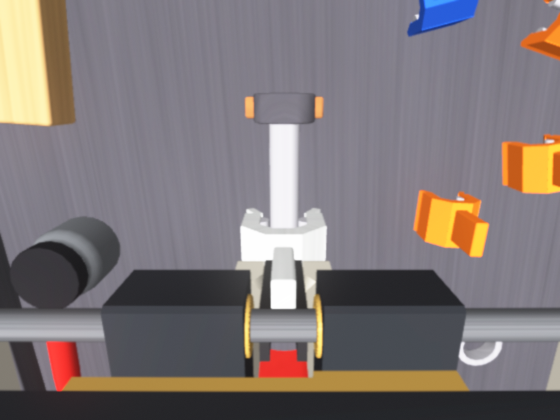

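The collar is held square. Its legs span columns 243–326 and the rod runs up to the foot at (284,108). Now I'll measure the rod's offset from the collar plane.

```bash
python3 - <<'E'
from h import *
c=np.load('w2.npy',allow_pickle=True).item();f=cv2.imread('pics/w2.png');g=cv2.GaussianBlur(cv2.cvtColor(f,cv2.COLOR_BGR2GRAY),(5,1),0).astype(float)
L=[]
for y in range(132,206,10):
    d=np.diff(g[y,255:315]);a,b=d.argmax()+255.5,d.argmin()+255.5;L.append([(a+b)/2,y]);print(y,a,b,end=';')
P=plane(c,L,.07);p,R=tool();print();print((R.T@(P-p).T).T.round(4))
h=g[100:135,284].astype(int);print(h)
E
```

```text
132 269.5 297.5;142 269.5 297.5;152 268.5 297.5;162 269.5 297.5;172 269.5 297.5;182 269.5 296.5;192 269.5 296.5;202 269.5 296.5;
[[ 0.0565 -0.0004  0.1165]
 [ 0.0493 -0.0004  0.1165]
 [ 0.0421 -0.0008  0.1165]
 [ 0.0346 -0.0004  0.1165]
 [ 0.0271 -0.0004  0.1165]
 [ 0.0195 -0.0008  0.1165]
 [ 0.0117 -0.0008  0.1165]
 [ 0.0038 -0.0008  0.1165]]
[128 128 128 129 130 130 131 132 131 131 130 130 131 133 134 134 133 132
 130 130 130 130 129 146 206 238 244 244 244 244 244 244 244 244 244]
```

>>> step_arm --hand '[0,0,0,0,0,0,0]' --offset '[[0,-0.6,8],[0,-0.6,22],[0,-0.6,36],[0,-0.6,48],[0,-0.6,56],[0,-0.6,60],[0,-0.6,60]]' --twist '[[0,0,0],[0,0,0],[0,0,0],[0,0,0],[0,0,0],[0,0,0],[0,0,0]]'

```text
t: 5.55
tcp_pos: [0.6285, -0.0092, 0.1276]
tcp_rot: [-0.001, -0.69, 0.724, 0.0]
force: [0.3, 0.3, -2.0]
width: 0.0098
finger_force: 50.0
```

>>> step_arm --hand '[0,0,0,0,0,0]' --offset '[[0,0,2],[0,0,4],[0,0,6],[0,0,8],[0,0,10],[0,0,10]]' --twist '[[0,0,0],[0,0,0],[0,0,0],[0,0,0],[0,0,0],[0,0,0]]'

```text
t: 6.05
tcp_pos: [0.6291, -0.0089, 0.1182]
tcp_rot: [-0.0, -0.69, 0.724, 0.0]
force: [-0.6, -0.0, -2.4]
width: 0.0095
finger_force: 50.0
```

>>> step_arm --hand '[0,0,0,0,0]' --offset '[[0,0,1],[0,0,2],[0,0,3],[0,0,4],[0,0,4]]' --twist '[[0,0,0],[0,0,0],[0,0,0],[0,0,0],[0,0,0]]'

```text
t: 6.47
tcp_pos: [0.6289, -0.009, 0.1145]
tcp_rot: [-0.0, -0.69, 0.724, 0.0]
force: [-1.4, 0.0, -0.0]
width: 0.0099
finger_force: 50.0
```

>>> step_arm --hand '[0,0,0,0,0]' --offset '[[0,0,1],[0,0,2],[0,0,3],[0,0,3],[0,0,3]]' --twist '[[0,0,0],[0,0,0],[0,0,0],[0,0,0],[0,0,0]]'

```text
t: 6.88
tcp_pos: [0.629, -0.009, 0.1121]
tcp_rot: [-0.0, -0.69, 0.723, -0.0]
force: [-4.4, 0.2, 5.5]
width: 0.0097
finger_force: 50.0
```

>>> step_arm --hand '[0,0,0,0,0]' --offset '[[0,0.5,0.5],[0,1,1],[0,1,1.5],[0,1,2],[0,1,2]]' --twist '[[0,0,0],[0,0,0],[0,0,0],[0,0,0],[0,0,0]]'

```text
t: 7.3
tcp_pos: [0.6289, -0.009, 0.111]
tcp_rot: [0.001, -0.69, 0.723, -0.001]
force: [-3.8, 0.0, 8.8]
width: 0.0097
finger_force: 50.0
```

>>> step_arm --hand '[0,0,0,0,0]' --offset '[[0,0,0.5],[0,0,1],[0,0,1.5],[0,0,2],[0,0,2]]' --twist '[[0,0,0],[0,0,0],[0,0,0],[0,0,0],[0,0,0]]'

```text
t: 7.72
tcp_pos: [0.6289, -0.009, 0.109]
tcp_rot: [0.001, -0.69, 0.723, -0.001]
force: [-3.7, 0.1, 9.5]
width: 0.0095
finger_force: 50.0
```

>>> step_arm --hand '[0,0,0,0,0]' --offset '[[0,0.7,0.5],[0,0.7,1],[0,0.7,1.5],[0,0.7,2],[0,0.7,2]]' --twist '[[0,0,0],[0,0,0],[0,0,0],[0,0,0],[0,0,0]]'

```text
t: 8.13
tcp_pos: [0.6285, -0.009, 0.1069]
tcp_rot: [0.001, -0.69, 0.723, -0.001]
force: [-1.7, 0.2, 7.3]
width: 0.0095
finger_force: 50.0
```

>>> step_arm --hand '[0,0,0,0,0]' --offset '[[0,0,0.5],[0,0,1],[0,0,1.5],[0,0,2],[0,0,2]]' --twist '[[0,0,0],[0,0,0],[0,0,0],[0,0,0],[0,0,0]]'

```text
t: 8.55
tcp_pos: [0.6285, -0.0089, 0.1045]
tcp_rot: [0.001, -0.69, 0.723, -0.001]
force: [-1.2, -0.0, 4.7]
width: 0.0098
finger_force: 50.0
```

>>> step_arm --hand '[0,0,0,0,0]' --offset '[[0,0,1],[0,0,2],[0,0,3],[0,0,4],[0,0,4]]' --twist '[[0,0,0],[0,0,0],[0,0,0],[0,0,0],[0,0,0]]'

```text
t: 8.97
tcp_pos: [0.6279, -0.0088, 0.099]
tcp_rot: [0.0, -0.69, 0.724, -0.0]
force: [1.8, -1.0, -3.0]
width: 0.0099
finger_force: 50.0
```

>>> step_arm --hand '[0,0,0,0,0]' --offset '[[0,0,0.5],[0,0,1],[0,0,1.5],[0,0,2],[0,0,2]]' --twist '[[0,0,0],[0,0,0],[0,0,0],[0,0,0],[0,0,0]]'

```text
t: 9.38
tcp_pos: [0.6277, -0.0087, 0.0973]
tcp_rot: [0.0, -0.69, 0.724, 0.0]
force: [2.8, 0.1, -3.3]
width: 0.0095
finger_force: 50.0
```

>>> step_arm --hand '[0,0,0,0,0,0]' --offset '[[0,-0.4,0.5],[0,-0.8,1],[0,-0.8,1.5],[0,-0.8,2],[0,-0.8,2.5],[0,-0.8,2.5]]' --twist '[[0,0,0],[0,0,0],[0,0,0],[0,0,0],[0,0,0],[0,0,0]]'

```text
t: 9.88
tcp_pos: [0.6281, -0.0088, 0.097]
tcp_rot: [0.0, -0.691, 0.723, -0.0]
force: [-4.9, 1.9, 13.1]
width: 0.0099
finger_force: 50.0
```

>>> step_arm --hand '[0,0,0,0,0]' --offset '[[0,0,0.5],[0,0,1],[0,0,1.5],[0,0,1.5],[0,0,1.5]]' --twist '[[0,0,0],[0,0,0],[0,0,0],[0,0,0],[0,0,0]]'

```text
t: 10.3
tcp_pos: [0.6282, -0.0088, 0.097]
tcp_rot: [0.0, -0.691, 0.723, -0.001]
force: [-10.3, 3.4, 22.9]
width: 0.0094
finger_force: 50.0
```

It is seated: rigid contact at TCP z 0.097, as predicted. Next I'll relieve the load.

>>> step_arm --hand '[0,0,0,0,0]' --offset '[[0,0.4,-1.5],[0,0.4,-3],[0,0.4,-3.6],[0,0.4,-3.6],[0,0.4,-3.6]]' --twist '[[0,0,0],[0,0,0],[0,0,0],[0,0,0],[0,0,0]]'

```text
t: 10.72
tcp_pos: [0.6279, -0.0088, 0.0971]
tcp_rot: [-0.0, -0.69, 0.724, 0.0]
force: [0.2, 1.5, 1.6]
width: 0.0099
finger_force: 50.0
```

```bash
python3 - <<'E'
from h import *
s=bot.state();print(s['width'],s['force'],s['ft_torque'],s['tcp_pos'])
togo([.6292,.018,.097],177.3)
E
```

```text
0.009903402263072337 [0.20994934 1.45285753 1.62642812] [ 0.40321421  0.06270426 -0.01977327] [ 0.62794907 -0.00882598  0.0971143 ]
pos [ 0.6279 -0.0088  0.0971] off mm [-26.9   0.    0.1]
twist [ 0.0003 -0.0001  0.0002]
```

>>> step_arm --hand '[0,0,0,0,0,0,0,0]' --offset '[[-1,0,0],[-2,0,0],[-4,0,0],[-6,0,0],[-8,0,0],[-10,0,0],[-12,0,0],[-14,0,0]]' --twist '[[0,0,0],[0,0,0],[0,0,0],[0,0,0],[0,0,0],[0,0,0],[0,0,0],[0,0,0]]'

```text
t: 11.38
tcp_pos: [0.6286, 0.004, 0.0972]
tcp_rot: [-0.001, -0.69, 0.724, -0.0]
force: [1.4, -5.4, 0.9]
width: 0.01
finger_force: 50.0
```

>>> step_arm --hand '[0,0,0,0,0,0,0,0]' --offset '[[-1,0,0],[-2,0,0],[-3,0,0],[-4,0,0],[-5,0,0],[-6,0,0],[-7,0,0],[-8,0,0]]' --twist '[[0,0,0],[0,0,0],[0,0,0],[0,0,0],[0,0,0],[0,0,0],[0,0,0],[0,0,0]]'

```text
t: 12.05
tcp_pos: [0.6289, 0.0119, 0.0972]
tcp_rot: [-0.001, -0.69, 0.724, -0.0]
force: [1.7, -5.6, 1.7]
width: 0.0096
finger_force: 50.0
```

>>> step_arm --hand '[0,0,0,0,0,0,0,0,0,0]' --offset '[[-0.6,0,0],[-1.2,0,0],[-1.8,0,0],[-2.4,0,0],[-3,0,0],[-3.6,0,0],[-4.2,0,0],[-4.8,0,0],[-5.4,0,0],[-6,0,0]]' --twist '[[0,0,0],[0,0,0],[0,0,0],[0,0,0],[0,0,0],[0,0,0],[0,0,0],[0,0,0],[0,0,0],[0,0,0]]'

```text
t: 12.88
tcp_pos: [0.6292, 0.0178, 0.0972]
tcp_rot: [-0.001, -0.69, 0.724, -0.0]
force: [1.5, -5.7, 0.4]
width: 0.0093
finger_force: 50.0
```

>>> step_arm --hand '[0,0,0,0,0]' --offset '[[-0.5,0,0],[-1,0,0],[-1.5,0,0],[-2,0,0],[-2.5,0,0]]' --twist '[[0,0,0],[0,0,0],[0,0,0],[0,0,0],[0,0,0]]'

```text
t: 13.3
tcp_pos: [0.6293, 0.0203, 0.0972]
tcp_rot: [-0.001, -0.69, 0.724, -0.0]
force: [1.8, -6.1, 0.6]
width: 0.0096
finger_force: 50.0
```

>>> step_arm --hand '[0,0,0,0,0]' --offset '[[-0.5,0,0],[-1,0,0],[-1.5,0,0],[-2,0,0],[-2.5,0,0]]' --twist '[[0,0,0],[0,0,0],[0,0,0],[0,0,0],[0,0,0]]'

```text
t: 13.72
tcp_pos: [0.6294, 0.0228, 0.0971]
tcp_rot: [-0.001, -0.69, 0.724, -0.0]
force: [1.3, -6.0, 1.4]
width: 0.0098
finger_force: 50.0
```

>>> step_arm --hand '[0,0,0,0,0]' --offset '[[-0.5,0,0],[-1,0,0],[-1.5,0,0],[-2,0,0],[-2.5,0,0]]' --twist '[[0,0,0],[0,0,0],[0,0,0],[0,0,0],[0,0,0]]'

```text
t: 14.13
tcp_pos: [0.6296, 0.0253, 0.0971]
tcp_rot: [-0.001, -0.69, 0.724, -0.0]
force: [2.3, -5.6, 1.7]
width: 0.0097
finger_force: 50.0
```

>>> step_arm --hand '[0,0,0,0,0]' --offset '[[-0.5,0,0],[-1,0,0],[-1.5,0,0],[-2,0,0],[-2,0,0]]' --twist '[[0,0,0],[0,0,0],[0,0,0],[0,0,0],[0,0,0]]'

```text
t: 14.55
tcp_pos: [0.6297, 0.0274, 0.0971]
tcp_rot: [-0.001, -0.69, 0.724, -0.0]
force: [1.3, -5.6, 1.0]
width: 0.0098
finger_force: 50.0
```

>>> step_arm --hand '[0,0,0,0,0]' --offset '[[-0.5,0,0],[-1,0,0],[-1.5,0,0],[-2,0,0],[-2,0,0]]' --twist '[[0,0,0],[0,0,0],[0,0,0],[0,0,0],[0,0,0]]'

```text
t: 14.97
tcp_pos: [0.6298, 0.0294, 0.0972]
tcp_rot: [-0.001, -0.69, 0.724, -0.0]
force: [1.2, -4.5, 1.2]
width: 0.0094
finger_force: 50.0
```

>>> step_arm --hand '[0,0,0,0,0]' --offset '[[-0.5,0,0],[-1,0,0],[-1.5,0,0],[-2,0,0],[-2,0,0]]' --twist '[[0,0,0],[0,0,0],[0,0,0],[0,0,0],[0,0,0]]'

```text
t: 15.38
tcp_pos: [0.6298, 0.0314, 0.0971]
tcp_rot: [-0.001, -0.69, 0.724, -0.0]
force: [1.6, -5.9, 1.8]
width: 0.0096
finger_force: 50.0
```

>>> step_arm --hand '[0,0,0,0,0]' --offset '[[-0.4,0,0],[-0.8,0,0],[-1.2,0,0],[-1.5,0,0],[-1.5,0,0]]' --twist '[[0,0,0],[0,0,0],[0,0,0],[0,0,0],[0,0,0]]'

```text
t: 15.8
tcp_pos: [0.6299, 0.0329, 0.0972]
tcp_rot: [-0.001, -0.69, 0.724, -0.0]
force: [1.0, -5.9, 2.1]
width: 0.0096
finger_force: 50.0
```

>>> step_arm --hand '[0,0,0,0,0]' --offset '[[-0.4,0,0],[-0.8,0,0],[-1.2,0,0],[-1.5,0,0],[-1.5,0,0]]' --twist '[[0,0,0],[0,0,0],[0,0,0],[0,0,0],[0,0,0]]'

```text
t: 16.22
tcp_pos: [0.63, 0.0341, 0.0972]
tcp_rot: [-0.001, -0.69, 0.724, -0.0]
force: [1.6, -5.8, 0.4]
width: 0.0096
finger_force: 50.0
```

>>> step_arm --hand '[0,0,0,0]' --offset '[[-0.4,0,0],[-0.8,0,0],[-1.2,0,0],[-1.2,0,0]]' --twist '[[0,0,0],[0,0,0],[0,0,0],[0,0,0]]'

```text
t: 16.55
tcp_pos: [0.63, 0.0352, 0.0971]
tcp_rot: [-0.001, -0.69, 0.724, -0.0]
force: [1.9, -6.8, 2.1]
width: 0.0097
finger_force: 50.0
```

>>> step_arm --hand '[0,0,0,0]' --offset '[[-0.3,0,0],[-0.6,0,0],[-0.9,0,0],[-0.9,0,0]]' --twist '[[0,0,0],[0,0,0],[0,0,0],[0,0,0]]'

```text
t: 16.88
tcp_pos: [0.6301, 0.036, 0.0972]
tcp_rot: [-0.001, -0.69, 0.724, -0.001]
force: [1.4, -6.5, 1.0]
width: 0.0094
finger_force: 50.0
```

>>> step_arm --hand '[0,0,0,0]' --offset '[[-0.3,0,0],[-0.6,0,0],[-0.9,0,0],[-0.9,0,0]]' --twist '[[0,0,0],[0,0,0],[0,0,0],[0,0,0]]'

```text
t: 17.22
tcp_pos: [0.6301, 0.0366, 0.0972]
tcp_rot: [-0.001, -0.69, 0.724, -0.001]
force: [1.6, -8.0, 1.8]
width: 0.0095
finger_force: 50.0
```

>>> step_arm --hand '[0,0,0,0]' --offset '[[-0.3,0,0],[-0.6,0,0],[-0.6,0,0],[-0.6,0,0]]' --twist '[[0,0,0],[0,0,0],[0,0,0],[0,0,0]]'

```text
t: 17.55
tcp_pos: [0.63, 0.0366, 0.0972]
tcp_rot: [-0.002, -0.69, 0.724, -0.001]
force: [3.5, -11.2, 1.1]
width: 0.0097
finger_force: 50.0
```

Rigid stop at TCP y = 0.0366, which puts the nut face at about 0.0566, in line with the image. Now I'll load up gently.

>>> step_arm --hand '[0,0,0,0,0]' --offset '[[-0.2,-0.1,0],[-0.4,-0.2,0],[-0.6,-0.2,0],[-0.8,-0.2,0],[-0.8,-0.2,0]]' --twist '[[0,0,0],[0,0,0],[0,0,0],[0,0,0],[0,0,0]]'

```text
t: 17.97
tcp_pos: [0.6301, 0.0367, 0.0972]
tcp_rot: [-0.002, -0.69, 0.724, -0.001]
force: [2.9, -14.0, 1.8]
width: 0.0097
finger_force: 50.0
```

>>> step_arm --hand '[0,0,0,0,0,0,0,0,0,0]' --offset '[[-0.3,0,0],[-0.6,0,0],[-0.9,0,0],[-0.9,0,0],[-0.9,0,0],[-0.9,0,0],[-0.9,0,0],[-0.9,0,0],[-0.9,0,0],[-0.9,0,0]]' --twist '[[0,0,0],[0,0,0],[0,0,0],[0,0,0],[0,0,0],[0,0,0],[0,0,0],[0,0,0],[0,0,0],[0,0,0]]'

```text
t: 18.8
tcp_pos: [0.63, 0.0368, 0.0972]
tcp_rot: [-0.003, -0.69, 0.724, -0.001]
force: [2.6, -16.8, 1.6]
width: 0.0094
finger_force: 50.0
```

>>> step_arm --hand '[0,0,0,0,0,0,0,0]' --offset '[[0,0,0],[0,0,0],[0,0,0],[0,0,0],[0,0,0],[0,0,0],[0,0,0],[0,0,0]]' --twist '[[0,0,0],[0,0,0],[0,0,0],[0,0,0],[0,0,0],[0,0,0],[0,0,0],[0,0,0]]'

```text
t: 19.47
tcp_pos: [0.6301, 0.0368, 0.0972]
tcp_rot: [-0.003, -0.69, 0.724, -0.001]
force: [3.0, -18.1, 1.8]
width: 0.0099
finger_force: 50.0
```

>>> step_arm --hand '[0,0,0,0,0]' --offset '[[0.7,0,0],[1.4,0,0],[2.1,0,0],[2.5,0,0],[2.5,0,0]]' --twist '[[0,0,0],[0,0,0],[0,0,0],[0,0,0],[0,0,0]]'

```text
t: 19.88
tcp_pos: [0.6301, 0.0365, 0.0972]
tcp_rot: [-0.001, -0.69, 0.724, -0.0]
force: [1.0, -7.3, 1.4]
width: 0.0095
finger_force: 50.0
```

>>> step_arm --hand '[0,0,0.4,0.4,0.4,0.4,0.4,0.4]' --offset '[[0.5,0,0],[1,0,0],[1,0,0],[1,0,0],[1,0,0],[1,0,0],[1,0,0],[1,0,0]]' --twist '[[0,0,0],[0,0,0],[0,0,0],[0,0,0],[0,0,0],[0,0,0],[0,0,0],[0,0,0]]'

```text
t: 20.55
tcp_pos: [0.6303, 0.0376, 0.0971]
tcp_rot: [-0.0, -0.69, 0.723, 0.0]
force: [0.3, -0.0, -0.5]
width: 0.0346
finger_force: 0.0
```

>>> step_arm --hand '[0.4,0.4,0.4,0.4,0.4,0.4,0.4,0.4,0.4]' --offset '[[0,0,-4],[0,0,-12],[0,0,-25],[0,0,-40],[0,0,-60],[0,0,-80],[20,0,-100],[40,0,-110],[40,0,-110]]' --twist '[[0,0,0],[0,0,0],[0,0,0],[0,0,0],[0,0,0],[0,0,0],[0,0,0],[0,0,0],[0,0,0]]'

```text
t: 21.3
tcp_pos: [0.6297, -0.0047, 0.2114]
tcp_rot: [0.002, -0.69, 0.724, -0.002]
force: [1.8, -0.0, 0.4]
width: 0.0349
finger_force: 0.0
```

```bash
python3 - <<'E'
from h import *
s=bot.state();print(s['t'],s['width'],s['force'],s['tcp_pos'])
f=bot.grab_frame('wrist');g=bot.grab_frame('scene')
o=np.zeros((420,790,3),np.uint8);o[:,:390]=f[:,90:480];o[:400,390:]=cv2.resize(g[190:290,230:330],(400,400),interpolation=cv2.INTER_CUBIC);cv2.imwrite('pics/e.png',o)
E
```

```text
21.3 0.03486227908187114 [ 1.77221431 -0.02178783  0.35710551] [ 0.62971106 -0.00467289  0.21138539]
```

View pics/e.png

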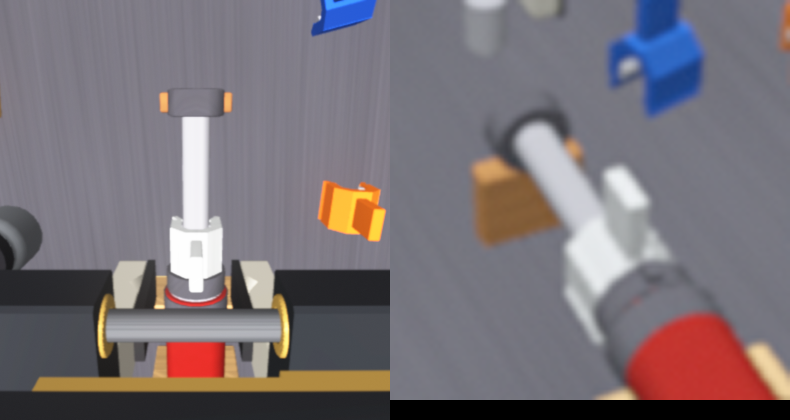

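The collar sits on the rod against the nut with its tab upright, at left (195,245) and right (610,250). The gripper is clear.

```bash
python3 -c "
from workcell import bot
print(bot.close_job())"
```

```text
the job is handed in; nothing more can be done
None
```

The long collar is snapped fully on the rod and was pressed against the stop nut for over half a second with 17–18 N at the wrist (drag about 6 N of that; one reading was 18.1, so the force on the nut itself is inferred, not measured), then released; the job was handed in at about 21 s, with no verdict returned.

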